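Cut the first thread of a self-tapping strap screw

ROBOT

A 6-joint arm with a two-finger parallel gripper is mounted at the origin on a cart in front of the work surface, level with it; the furniture and walls round the work are solid. World frame = base frame: x ahead of the robot, y to its left, z up, the work surface at z = 0. Lengths are in m, angles in rad, forces in N, time in s.
With the tool pointing down it reaches from about 0.275 to 0.875 m from the base axis. Payload 12.5 kg.
Tool frame: the origin (TCP) lies midway between the tips of the shut fingers; the grasp point (between the pads) lies 19 mm behind it; z points along the fingers, y is the line along which they close (so a half turn about z gives the same grasp; the last joint's range is limited). The gripper opens to 85 mm and grips with 20 to 120 N. Pads are 22 mm wide; open, the fingers measure 114 mm over their backs; the gripper's body (76 mm by 85 mm) begins 54 mm behind the grasp point. The pads swing forward as they close: fully open they stand 13 mm farther back than shut.
Start: joints at [-1.298, 0.351, 1.652, -0, 1.139, -0.085], TCP at [0.193, -0.515, 0.231] pointing down, gripper open.
Joint ranges: [-2.75, 2.75], [-0.79, 2.1], [0.01, 2.65], [-1.57, 4.71], [0.07, 3.14], [-2.87, 2.87]. Speed limits (rad/s): [2.22, 2.22, 2.79, 3.14, 3.14, 3.14].

INTERFACE

Orientations are given as a 3x3 rotation matrix whose columns are the frame's x, y, z axes.
In Python, from station import readout, grab_frame, camera_model, order gives the robot as it stands.
- The arm moves only by the tool step_arm, never from a script. Its argument "plan" is a list of rows, each a list of 7 numbers: the closure in counts, from 0 (fully open) to 255 (shut), then the shift along the tool's x, y, z in m, then the turn, a rotation vector about the tool's x, y, z in degrees. In form: [[grip, x, y, z, rx, ry, rz], ...]. A call has 1 to 5 rows; each row shifts and turns the commanded pose from where the row before left it, along the tool's axes as they then stand; what a row does not reach is not made up. A row lasts 1/8 s, in which the tool goes at most 62.5 mm and 10.7 degrees, less where a joint would pass 70% of its speed; a pose out of reach is approached as far as the arm can. A call with a gripper value outside its range is refused whole. The fingers move at their own pace and stop on an object; the grip force is fixed at half the most. Time passes only in rows, so rows that do not move let the fingers close. It gives the time, the measured TCP pose, the force, the opening and the grip force at its end, in the units of the state.
- readout.observe(): the state, without advancing time (a new reading comes with each control period).
- grab_frame(name): name is "scene" or "top" or "wrist"; returns (picture, depth): 384x512x3 uint8, red, green, blue; 384x512 float32, m along the optical axis (not along the pixel's ray), 0 where there is no reading.
- camera_model(name): a dict with "camera_matrix" (3x3 intrinsics, pixels), "xyz" and "attitude" of the camera in the world. Camera axes: x right, y down, z forward; pixel columns grow to the right and rows downward; lengths in m; the calibration is good to about 2 mm. The wrist camera is an equidistant fisheye: a pixel r from the principal point sees the ray r / f radians off the axis. A picture is of the moment at which its call begins: read the wrist's pose just before it. camera_model takes no time and is no camera call; for the wrist camera it gives the pose at the moment of the call.
- order.close_job(): hands the job in; it is judged then, once.
The state is a dict: "time_s": time; "qpos": joint angles; "dq": joint speeds; "effort": joint torques, N m; "ee_pos": TCP position; "ee_rot": TCP orientation; "ft_force": force on the tool from outside, world axes, zero at the start; "moment": the same for the moment, N m; "gripper_width": finger opening in m; "gripper_force": force on a finger pad.
Only numpy, scipy, OpenCV 4.12 (cv2) and the standard library are available. Lean on these libraries where they do the work, as an engineer would, in place of code of your own. Each camera call takes 0.05 s, during which the arm holds its last target. There are 200 camera calls.

TASK

Take the yellow cross-blade driver from its grey holder, seat it in the middle screw of the white base block (the one still standing proud) and, pressing down firmly the whole time, turn it clockwise so that it cuts its thread and goes fully home; if it is turned without enough push it spins on the spot and strips the hole, and more than about 25 N cracks the block. Work the screw only with the driver, do not bump the other things on the bench, and finally stand the driver back in its holder as it was.

Things in the scene. Friction and masses are not known exactly. Their poses are not given: they have to be found in the camera images.
- driver: Stubby yellow driver, 103 mm tall, 90 g, upright in its holder. Origin at the centre of the blade's tip (lowest point), z up along the tool. Blade: an upright cross of two plates 16 mm wide, 3 mm thick, 14 mm high, along the driver's x and y. Above it a round shank 11 mm thick; a black collar 34 mm across from 42 to 47 mm above the tip; then the handle. A quarter turn looks and works the same.
- driver_grip (a point): Place to grip the driver from above: the middle of its square yellow handle, 75 mm above the blade's tip. The handle is 26 x 26 mm, its flat sides facing the driver's x and y, and reaches from 47 to 101 mm above the tip.
- holder: Fixed grey plastic holder, 66 x 66 mm, 46 mm high, origin under its centre. A round hole 23 mm wide goes down through its middle; the driver hangs in it, its black collar resting on the holder's top, so that its blade tip is 4 mm above the bench.
- holder_mouth (a point): Centre of the holder's hole at its top face, 46 mm above the bench.
- base_block: Fixed white plastic block, 64 x 130 x 31 mm (long along its y), with a 3 mm aluminium strap on it, whose face is 34 mm above the bench. Origin under its centre. Two screws with dark discs, 42 mm either side of the middle along y, are already home; the one with a bright disc at the block's centre stands 4 mm proud and is the one to drive, straight down.
- screw_head (a point): Centre of the middle screw's head at the top of its lugs, 47 mm above the bench at the start, 43 mm when home; z up; x and y lie along the arms of the cross recess and turn with the screw. Head: disc 30 mm across, 3 mm thick; on it four square lugs 6 mm high; the gaps between them form the cross, 5.5 mm wide, 6 mm deep, open at its ends.
- screw_depth (a joint): How far the middle screw has gone in, m: 0 at the start, 0.004 fully home (disc on the strap). It sinks only under a downward push of more than about 10 N and never faster than its coarse right-hand thread allows for the angle turned; a push alone does not drive it (it only gives by up to 1 mm).
- screw_turn (a joint): Angle the middle screw has been turned, rad, clockwise seen from above positive; 0 at the start, home somewhere between 2.0 and 2.7, sooner with a harder push; turning on to 2.7 does no harm. It resists turning with about 0.03 N m.
- dropper_bottle: Brown dropper bottle, 35 mm across, 103 mm tall, a bystander; origin under its centre.
- rubber_stopper: Orange rubber stopper, 31 mm across, 25 mm tall, a bystander; origin under its centre.
- weight_200g: Grey calibration weight, 30 mm across, 52 mm tall, a bystander; origin under its centre.
- petri_dish: Clear shallow dish, 60 mm across, 14 mm tall, a bystander; origin under its centre.
There are look-alikes about, which are no part of the job. Leave any blue look-alike of the driver alone.

How it is judged:
By the outcome, as a careful person would: the job done as asked, in the order asked, and still so for the second after the job is handed in, with the robot touching nothing.
It also fails if it takes over 72 s, if anything falls off the work surface, if the arm or the gripper's body presses on something with over 40 N, if the wrist force passes 120 N, or if a joint passes its speed limit or range.

## Working session

There is one attempt and no reset: what is moved stays moved. The work goes in short steps, Python scripts to look and compute and a tool call to move; the robot and the scene stay as the last step left them, time stands still between calls to the robot, and variables do not carry over. Pictures are saved under pics/ and viewed, at most 13 in all, crops included, and the job is handed in when it is done.

Besides the shell and the picture viewer there is one more tool, called after "Emit:" as name(argument=value, ...), one argument or row to a line, values as JSON. step_arm: Moves the arm, as the interface text tells. Its arguments: {"type":"object","properties":{"plan":{"type":"array"}},"required":["plan"]}

```bash
mkdir -p pics; ls; cat > h.py <<'E'
import numpy as np, cv2
from station import readout, grab_frame, camera_model, order
def snap(name):
    m=camera_model(name); p,d=grab_frame(name); return p,d,m
def world(m,d,u,v,z=None):
    K=np.array(m["camera_matrix"]);R=np.array(m["attitude"]);t=np.array(m["xyz"])
    r=R@np.array([(u-K[0,2])/K[0,0],(v-K[1,2])/K[1,1],1])
    s=d[int(v),int(u)] if z is None else (z-t[2])/r[2]
    return t+s*r
def save(p,f): cv2.imwrite("pics/"+f,p[:,:,::-1])
E
python3 - <<'E'
from h import *
for n in("scene","top"):
    p,d,m=snap(n); np.savez(n+".npz",p=p,d=d,K=m["camera_matrix"],R=m["attitude"],t=m["xyz"]); save(cv2.resize(p,(768,576)),n+".png"); print(m)
print(readout.observe())
E
```

```text
pics
{'camera_matrix': array([[403.40231845,   0.        , 253.78865511],
       [  0.        , 403.40231845, 194.31427493],
       [  0.        ,   0.        ,   1.        ]]), 'xyz': array([0.16206231, 0.62606025, 0.80175786]), 'attitude': array([[-0.8373736 , -0.387485  ,  0.3855656 ],
       [-0.5463762 ,  0.57176999, -0.61200664],
       [ 0.01668855, -0.72314207, -0.69049767]])}
{'camera_matrix': array([[365.9523458 ,   0.        , 257.08970714],
       [  0.        , 365.9523458 , 191.30360966],
       [  0.        ,   0.        ,   1.        ]]), 'xyz': array([ 0.42693634, -0.04236684,  1.09996615]), 'attitude': array([[-0.02657056, -0.98733212,  0.15642661],
       [-0.99956678,  0.02425948, -0.01666524],
       [ 0.0126593 , -0.15680165, -0.98754898]])}
{'time_s': 0.1, 'qpos': array([-1.29758890e+00,  3.51200900e-01,  1.65236154e+00,  5.19964637e-05,
        1.13911537e+00, -8.46053842e-02]), 'dq': array([-0.00133458,  0.00035776, -0.00260386,  0.00062948,  0.00106637,
        0.00065136]), 'effort': array([ 5.46044321e-04, -5.06831968e+01, -2.91876751e+01, -6.61921240e-05,
        2.67839154e-03, -1.75512415e-06]), 'ee_pos': array([ 0.19257557, -0.51486119,  0.23080156]), 'ee_rot': array([[ 9.36672718e-01,  3.50205879e-01, -2.47322190e-04],
       [ 3.50205939e-01, -9.36672131e-01,  1.05764677e-03],
       [ 1.38734315e-04, -1.07728258e-03, -9.99999410e-01]]), 'ft_force': array([ 0.13647182,  0.3032211 , -0.39647625]), 'moment': array([0.00295957, 0.01947038, 0.04408582]), 'gripper_force': 0.0, 'gripper_width': 0.08523854927857527}
```

View pics/scene.png

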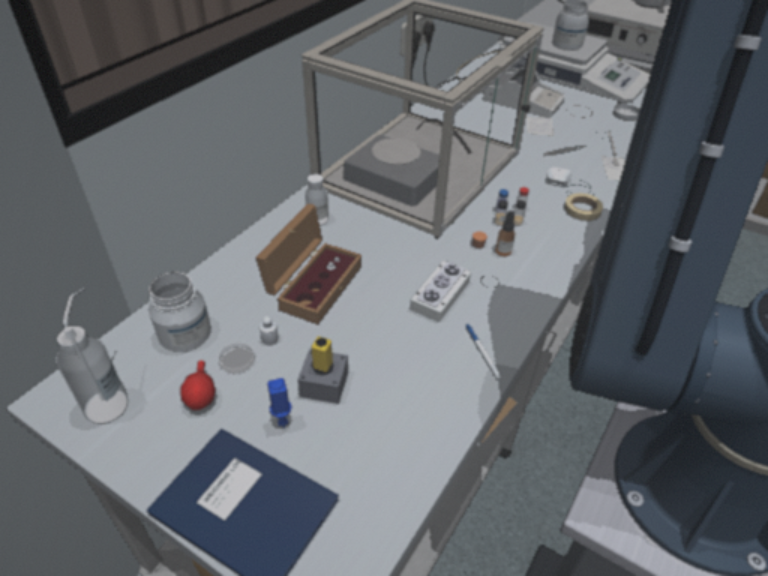

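View pics/top.png

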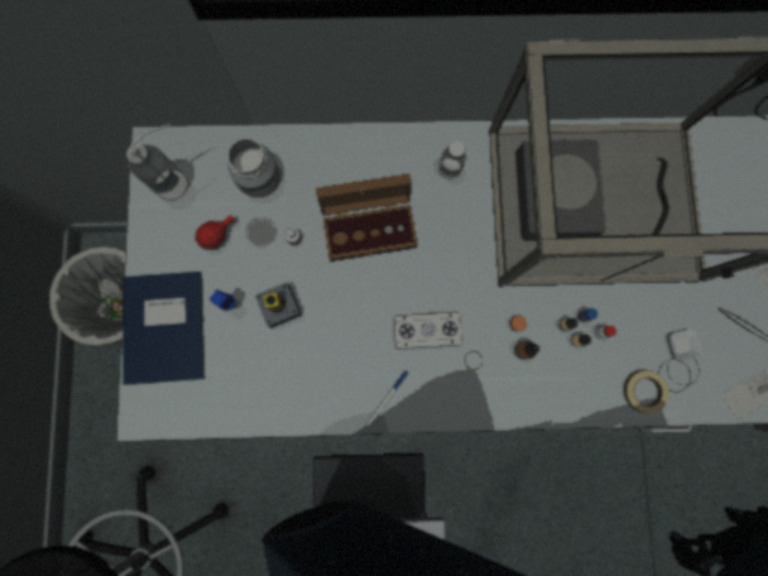

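Candidates: the yellow driver in the grey holder (top ≈271,300; scene ≈322,355) and the blue look-alike (top ≈222,299; scene ≈279,400). I choose the yellow one. The white block's middle screw is at top ≈428,329. Next, close crops of both.

```bash
python3 - <<'E'
from h import *
z=np.load("top.npz");p=z["p"]
a=cv2.resize(p[180:225,140:208],None,fx=8,fy=8,interpolation=cv2.INTER_CUBIC)
b=cv2.resize(p[200:240,255:315],None,fx=8,fy=8,interpolation=cv2.INTER_CUBIC)
w=max(a.shape[1],b.shape[1]);pad=lambda x:cv2.copyMakeBorder(x,0,0,0,w-x.shape[1],0)
c=np.vstack([pad(a),pad(b)]);s=600/c.shape[0];print(c.shape);save(c if s>1 else cv2.resize(c,None,fx=s,fy=s),"crop.png");print(s)
m=dict(camera_matrix=z["K"],attitude=z["R"],xyz=z["t"])
print("driver",world(m,z["d"],180.5,200,.101),"d",world(m,z["d"],180,200))
print("blk",world(m,z["d"],285.3,219.3,.04),world(m,z["d"],285,219))
E
```

```text
(680, 544, 3)
0.8823529411764706
driver [0.56616383 0.15172201 0.101     ] d [0.56533839 0.15188491 0.10716544]
blk [ 0.51062878 -0.13987834  0.04      ] [ 0.51137178 -0.13887046  0.04187078]
```

View pics/crop.png

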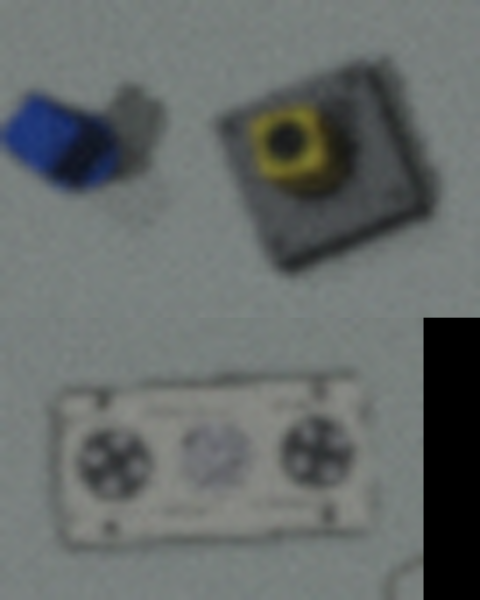

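Emit:
step_arm(
  plan=[
    [0,0.045,-0.038,0,0,0,0],
    [0,0.045,-0.038,0,0,0,0],
    [0,0.045,-0.038,0,0,0,0],
    [0,0.045,-0.038,0,0,0,0],
    [0,0.045,-0.038,0,0,0,0],
  ],
)

```text
time_s: 0.72
ee_pos: [0.3374, -0.2566, 0.2312]
ee_rot: [[0.937, 0.35, 0.0], [0.35, -0.937, 0.0], [0.0, -0.0, -1.0]]
ft_force: [1.0, -0.2, 0.3]
gripper_width: 0.0854
gripper_force: 0.0
```

Emit:
step_arm(
  plan=[
    [0,0.045,-0.038,0,0,0,0],
    [0,0.045,-0.038,0,0,0,0],
    [0,0.045,-0.038,0,0,0,0],
    [0,0.045,-0.038,0,0,0,0],
    [0,0.045,-0.038,0,0,0,0],
  ],
)

```text
time_s: 1.35
ee_pos: [0.4816, 0.0003, 0.2312]
ee_rot: [[0.937, 0.35, -0.0], [0.35, -0.937, -0.0], [-0.0, 0.0, -1.0]]
ft_force: [0.7, -1.6, 1.0]
gripper_width: 0.0853
gripper_force: 0.0
```

Emit:
step_arm(
  plan=[
    [0,0,0,0,0,0,-10],
    [0,0,0,0,0,0,-10],
    [0,0,0,0,0,0,-10],
    [0,0,0,0,0,0,-10],
    [0,0,0,0,0,0,-10],
  ],
)

```text
time_s: 1.98
ee_pos: [0.4809, -0.0016, 0.231]
ee_rot: [[0.328, 0.945, -0.001], [0.945, -0.328, 0.0], [-0.0, -0.001, -1.0]]
ft_force: [0.5, 0.7, 0.2]
gripper_width: 0.0853
gripper_force: 0.0
```

Emit:
step_arm(
  plan=[
    [0,0,0,0,0,0,-10],
    [0,0,0,0,0,0,-10],
    [0,0,0,0,0,0,-7],
  ],
)

```text
time_s: 2.35
ee_pos: [0.4808, -0.0016, 0.231]
ee_rot: [[-0.135, 0.991, -0.001], [0.991, 0.135, 0.0], [0.0, -0.001, -1.0]]
ft_force: [0.3, 0.4, 1.1]
gripper_width: 0.0856
gripper_force: 0.0
```

```bash
python3 - <<'E'
from h import *
o=readout.observe();p,d,m=snap("wrist")
np.savez("w1.npz",p=p,d=d,K=m["camera_matrix"],R=m["attitude"],t=m["xyz"]);save(cv2.resize(p,(768,576)),"w1.png");print(m,o["qpos"],o["ee_pos"],o["ee_rot"])
E
```

```text
{'camera_matrix': array([[297.31863964,   0.        , 258.08612345],
       [  0.        , 297.31863964, 186.80965269],
       [  0.        ,   0.        ,   1.        ]]), 'xyz': array([0.47145375, 0.06759616, 0.37309488]), 'attitude': array([[ 9.90640713e-01,  1.31235552e-01,  3.75260788e-02],
       [ 1.36494283e-01, -9.53539470e-01, -2.68573620e-01],
       [ 5.36189839e-04,  2.71182058e-01, -9.62527924e-01]])} [-1.00209630e-01  2.25399766e-01  1.82399176e+00  3.35775309e-05
  1.09287537e+00 -2.35858614e-01] [ 0.48084905 -0.00160525  0.23102547] [[-1.35217988e-01  9.90815649e-01 -6.67873824e-04]
 [ 9.90815856e-01  1.35218082e-01  9.71179223e-05]
 [ 1.86534575e-04 -6.48607885e-04 -9.99999772e-01]]
```

View pics/w1.png

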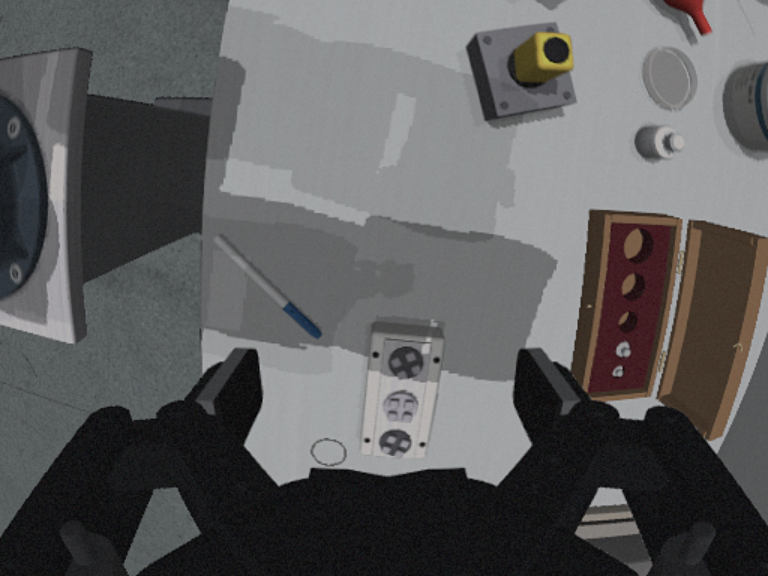

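```bash
cat >> h.py <<'E'
def proj(m,P):
    K=np.array(m["camera_matrix"]);c=(P-np.array(m["xyz"]))@np.array(m["attitude"])
    n=np.hypot(c[...,0],c[...,1])+1e-12;th=np.arctan2(n,c[...,2])/n*K[0,0]
    return c[...,0]*th+K[0,2],c[...,1]*th+K[1,2]
def ortho(p,m,c,z,half=.04,N=400):
    g=np.linspace(-half,half,N);Y,X=np.meshgrid(c[1]-g,c[0]-g) # rows: x decreasing? up=+x, right=-y
    X=c[0]-g[:,None]+0*g;Y=c[1]-g[None,:]+0*g[:,None]
    u,v=proj(m,np.stack([X,Y,0*X+z],-1))
    im=cv2.remap(p,u.astype(np.float32),v.astype(np.float32),cv2.INTER_CUBIC)
    im=im.copy();cv2.line(im,(N//2-8,N//2),(N//2+8,N//2),(0,255,0),1);cv2.line(im,(N//2,N//2-8),(N//2,N//2+8),(0,255,0),1);return im
def ld(f):
    z=np.load(f);return z["p"],z["d"],dict(camera_matrix=z["K"],attitude=z["R"],xyz=z["t"])
E
python3 - <<'E'
from h import *
p,d,m=ld("w1.npz")
a=ortho(p,m,(.566,.152),.046,N=300);b=ortho(p,m,(.566,.152),.105,N=300);c=ortho(p,m,(.51,-.14),.046,.02,N=300);e=ortho(p,m,(.51,-.14),.034,.07,N=300)
save(np.vstack([np.hstack([a,b]),np.hstack([c,e])]),"o1.png")
E
```

```text
(no output)
```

View pics/o1.png

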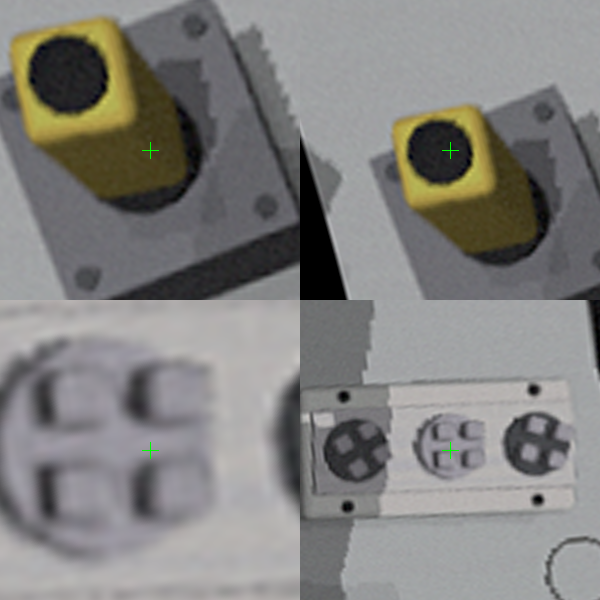

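The crops show the driver's handle at yaw ≈11° (mod 90) near (0.565, 0.1535), the holder at about (0.566, 0.154), and the proud bright screw near (0.511, -0.1375) with its cross at ≈1°. Moving over the driver now.

Emit:
step_arm(
  plan=[
    [0,0.0475,0.0347,0,0,0,0],
    [0,0.0475,0.0347,0,0,0,0],
    [0,0.0475,0.0347,0,0,0,0],
    [0,0,0,0.05,0,0,-3.5],
    [0,0,0,0,0,0,0],
  ],
)

```text
time_s: 3.02
ee_pos: [0.5636, 0.1532, 0.1781]
ee_rot: [[-0.19, 0.982, -0.007], [0.982, 0.19, -0.001], [-0.0, -0.007, -1.0]]
ft_force: [0.3, -0.4, 0.7]
gripper_width: 0.0856
gripper_force: 0.0
```

```bash
python3 - <<'E'
from h import *
p,d,m=snap("wrist")
np.savez("w2.npz",p=p,d=d,K=m["camera_matrix"],R=m["attitude"],t=m["xyz"]);o=readout.observe();print(o["ee_pos"],o["ee_rot"],o["qpos"])
b=ortho(p,m,(.565,.1535),.105,.03,N=300);a=ortho(p,m,(.565,.1535),.046,.05,N=300)
save(np.hstack([a,b]),"o2.png")
E
```

```text
[0.56487678 0.15299176 0.18063651] [[-1.88432433e-01  9.82080913e-01 -3.20920504e-03]
 [ 9.82086156e-01  1.88431329e-01 -6.45933965e-04]
 [-2.96446486e-05 -3.27343075e-03 -9.99994642e-01]] [ 1.84975747e-01  4.70388958e-01  1.60570940e+00 -5.09568110e-05
  1.06876756e+00 -4.56535227e-03]
```

View pics/o2.png

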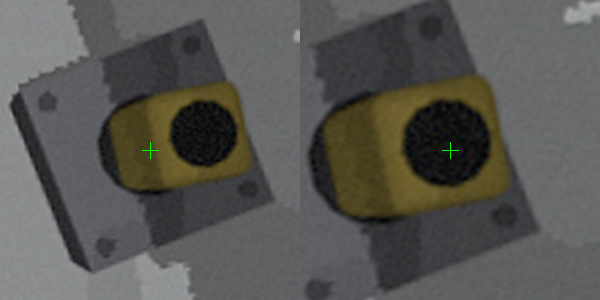

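Emit:
step_arm(
  plan=[
    [0,0.0018,0.0015,0,0,0,0],
    [0,0,0,0.04,0,0,0],
    [0,0,0,0.04,0,0,0],
    [0,0,0,0.03,0,0,0],
    [0,0,0,0.01,0,0,0],
  ],
)

```text
time_s: 3.7
ee_pos: [0.567, 0.155, 0.0614]
ee_rot: [[-0.189, 0.982, -0.0], [0.982, 0.189, 0.0], [0.0, -0.0, -1.0]]
ft_force: [-0.2, -0.7, 0.4]
gripper_width: 0.0853
gripper_force: 0.0
```

Emit:
step_arm(
  plan=[
    [120,0,0,0,0,0,0],
    [200,0,0,0,0,0,0],
    [255,0,0,0,0,0,0],
    [255,0,0,0,0,0,0],
    [255,0,0,0,0,0,0],
  ],
)

```text
time_s: 4.32
ee_pos: [0.5674, 0.1554, 0.0624]
ee_rot: [[-0.191, 0.982, 0.002], [0.982, 0.191, 0.0], [-0.0, 0.002, -1.0]]
ft_force: [-1.7, -0.3, 7.6]
gripper_width: 0.0256
gripper_force: 59.1
```

Emit:
step_arm(
  plan=[
    [255,0,0,0,0,0,0],
    [255,0,0,0,0,0,0],
  ],
)

```text
time_s: 4.58
ee_pos: [0.5674, 0.1554, 0.0624]
ee_rot: [[-0.191, 0.982, 0.001], [0.982, 0.191, 0.0], [-0.0, 0.002, -1.0]]
ft_force: [-1.4, -0.5, 7.2]
gripper_width: 0.0256
gripper_force: 59.1
```

Emit:
step_arm(
  plan=[
    [255,0,0,-0.03,0,0,0],
    [255,0,0,-0.04,0,0,0],
    [255,0,0,-0.035,0,0,0],
    [255,0,0,0,0,0,0],
  ],
)

```text
time_s: 5.08
ee_pos: [0.5681, 0.1556, 0.1691]
ee_rot: [[-0.191, 0.982, 0.005], [0.982, 0.191, 0.001], [-0.0, 0.005, -1.0]]
ft_force: [0.5, -0.1, -0.9]
gripper_width: 0.0254
gripper_force: 59.0
```

Emit:
step_arm(
  plan=[
    [255,-0.0554,-0.0222,0,0,0,0],
    [255,-0.0554,-0.0222,0,0,0,0],
    [255,-0.0554,-0.0222,0,0,0,0],
    [255,-0.0554,-0.0222,0,0,0,0],
    [255,-0.0554,-0.0222,0,0,0,0],
  ],
)

```text
time_s: 5.7
ee_pos: [0.5096, -0.1394, 0.1654]
ee_rot: [[-0.191, 0.982, -0.001], [0.982, 0.191, 0.0], [0.001, -0.001, -1.0]]
ft_force: [1.1, -0.4, -1.4]
gripper_width: 0.0251
gripper_force: 59.1
```

Emit:
step_arm(
  plan=[
    [255,0,0,0,0,0,5],
    [255,0,0,0.02,0,0,5],
    [255,0,0,0.02,0,0,0],
    [255,0,0,0,0,0,0],
  ],
)

```text
time_s: 6.2
ee_pos: [0.5094, -0.1374, 0.1244]
ee_rot: [[-0.017, 1.0, -0.004], [1.0, 0.017, 0.001], [0.001, -0.004, -1.0]]
ft_force: [0.1, -0.1, -1.1]
gripper_width: 0.0256
gripper_force: 59.0
```

```bash
python3 - <<'E'
from h import *
p,d,m=snap("wrist")
np.savez("w3.npz",p=p,d=d,K=m["camera_matrix"],R=m["attitude"],t=m["xyz"]);o=readout.observe();print(o["ee_pos"],o["ee_rot"],o["qpos"],o["ft_force"])
T=o["ee_pos"]+np.array(o["ee_rot"])@[0,0,.0584]
print("tip",T,proj(m,T),"screw",proj(m,np.array([.511,-.1375,.047])),"tcp",proj(m,o["ee_pos"]))
c=p[150:340,160:360];save(cv2.resize(c,None,fx=3,fy=3,interpolation=cv2.INTER_CUBIC),"w3.png")
E
```

```text
[ 0.51016325 -0.1375804   0.12555588] [[-1.75754900e-02  9.99843728e-01 -1.90300706e-03]
 [ 9.99845252e-01  1.75768949e-02  7.24078156e-04]
 [ 7.57413958e-04 -1.88998654e-03 -9.99997927e-01]] [-3.51542451e-01  4.50289328e-01  1.80062898e+00  3.14622139e-05
  8.92710306e-01 -3.69139328e-01] [-0.18102177  0.33853225 -0.2365647 ]
tip [ 0.51005211 -0.13753811  0.067156  ] (np.float64(259.04874450709787), np.float64(205.69984569723778)) screw (np.float64(260.25907127983567), np.float64(197.08102814579854)) tcp (np.float64(259.31132052574264), np.float64(242.32491520850573))
```

View pics/w3.png

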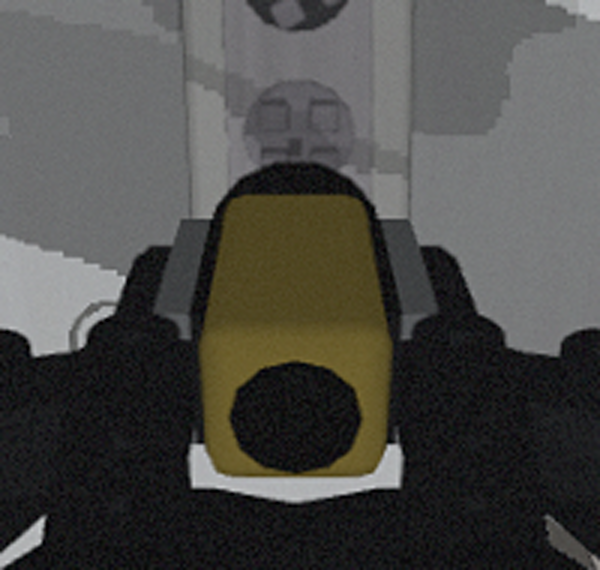

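```bash
python3 - <<'E'
from h import *
p,d,m=ld("w3.npz");a=np.linspace(0,2*np.pi,721)
def disc(c,r,z): return proj(m,np.stack([c[0]+r*np.cos(a),c[1]+r*np.sin(a),0*a+z],-1))
for y in(-.1385,-.1375,-.1365,-.1355):
    u,v=disc((.511,y),.015,.041);print("screw",y,3*(u.min()-160),3*(u.max()-160),3*(v.min()-150))
for y in(-.1385,-.1375,-.1365):
    for h in (.042,.047):
        u,v=disc((.51005,y),.017,.0672+h);print("collar",y,h,3*(u.min()-160),3*(u.max()-160),3*(v.min()-150))
    q=[proj(m,np.array([.51005+s*.013,y+.013,.0672+.101])) for s in(-1,1)];print("handle top front edge",[(3*(b[0]-160),3*(b[1]-150)) for b in q])
    q=proj(m,np.array([.51005,y,.0672+.103]));print("dot",3*(q[0]-160),3*(q[1]-150))
for s in [(0,0)]:
    for dx in(-.006,.006):
        for dy in (-.006,.006):
            q=proj(m,np.array([.511+dx,-.1375+dy,.047]));print("lug",dx,dy,3*(q[0]-160),3*(q[1]-150))
E
```

```text
screw -0.1385 244.0511767288962 357.11569156203245 83.01098141750015
screw -0.1375 244.06062675660235 357.26241234978005 79.28164391619936
screw -0.1365 244.07064713175947 357.4087999673628 75.54471851963856
screw -0.1355 244.08124164971727 357.55484584907754 71.8003136859854
collar -0.1385 0.042 209.16618265460724 385.113368919029 160.4131181080546
collar -0.1385 0.047 206.74958692321056 387.5529971611451 169.3366471513033
handle top front edge [(np.float64(196.94830472661786), np.float64(337.71523880462166)), (np.float64(401.5574789180803), np.float64(341.0478888382833))]
dot 297.3097485517616 431.7032993557566
collar -0.1375 0.042 209.08527240206632 385.39922192712544 155.32899612881556
collar -0.1375 0.047 206.65744798804994 387.85581010148655 164.12145578953772
handle top front edge [(np.float64(196.73110722830828), np.float64(330.9534129881888)), (np.float64(402.105963322491), np.float64(334.3112357292576))]
dot 297.4655780364858 425.6617490610486
collar -0.1365 0.042 209.0056274805854 385.68453934997564 150.225365390992
collar -0.1365 0.047 206.56662716845818 388.15809003868736 158.88505837259484
handle top front edge [(np.float64(196.51607404954714), np.float64(324.1323370179508)), (np.float64(402.6543599079972), np.float64(327.5156483980341))]
dot 297.6225961356296 419.5603582473932
lug -0.006 -0.006 277.2471461598016 162.76599190538985
lug -0.006 0.006 277.86247766376255 118.50115547753177
lug 0.006 -0.006 323.33177697136733 163.60679864954486
lug 0.006 0.006 324.6518450580494 119.372952556304
```

The view shows the driver held square with its collar near (296,165). The screw disc spans x 245–355 with its top at y≈80, in line with the driver to within 1–2 mm. I'll lower it gently to probe.

Emit:
step_arm(
  plan=[
    [255,0.0008,0.0005,0.01,0,0,0],
    [255,0,0,0.006,0,0,0],
    [255,0,0,0.004,0,0,0],
    [255,0,0,0.002,0,0,0],
    [255,0,0,0,0,0,0],
  ],
)

```text
time_s: 6.88
ee_pos: [0.5112, -0.137, 0.1043]
ee_rot: [[-0.017, 1.0, 0.0], [1.0, 0.017, -0.0], [-0.0, 0.0, -1.0]]
ft_force: [-0.1, -0.6, -0.8]
gripper_width: 0.0251
gripper_force: 59.0
```

Emit:
step_arm(
  plan=[
    [255,0,0,0.0015,0,0,0],
    [255,0,0,0.0015,0,0,0],
    [255,0,0,0,0,0,0],
  ],
)

```text
time_s: 7.25
ee_pos: [0.5111, -0.137, 0.1012]
ee_rot: [[-0.017, 1.0, -0.0], [1.0, 0.017, 0.0], [0.0, -0.0, -1.0]]
ft_force: [-0.5, 0.9, -0.6]
gripper_width: 0.0255
gripper_force: 59.0
```

Emit:
step_arm(
  plan=[
    [255,0,0,0.0015,0,0,0],
    [255,0,0,0.0015,0,0,0],
    [255,0,0,0,0,0,0],
  ],
)

```text
time_s: 7.62
ee_pos: [0.5114, -0.137, 0.0989]
ee_rot: [[-0.017, 1.0, 0.0], [1.0, 0.017, -0.0], [-0.0, 0.0, -1.0]]
ft_force: [-2.7, 0.6, 8.3]
gripper_width: 0.0254
gripper_force: 60.2
```

Emit:
step_arm(
  plan=[
    [255,0,-0.0003,0.001,0,0,0],
    [255,0,0,0,0,0,0],
  ],
)

```text
time_s: 7.88
ee_pos: [0.5114, -0.1371, 0.0986]
ee_rot: [[-0.017, 1.0, 0.001], [1.0, 0.017, -0.0], [-0.0, 0.001, -1.0]]
ft_force: [-4.9, 1.7, 15.2]
gripper_width: 0.0255
gripper_force: 61.3
```

Emit:
step_arm(
  plan=[
    [255,0.0002,-0.0006,0.0003,0,0,4],
    [255,0,0,0,0,0,4],
    [255,0,0,0.0001,0,0,5],
  ],
)

```text
time_s: 8.25
ee_pos: [0.5115, -0.1372, 0.0984]
ee_rot: [[0.21, 0.978, 0.003], [0.978, -0.21, -0.001], [-0.0, 0.003, -1.0]]
ft_force: [0.1, -0.3, 13.2]
gripper_width: 0.0256
gripper_force: 60.8
```

Emit:
step_arm(
  plan=[
    [255,0,0,0.0006,0,0,3],
    [255,0,0,0.0002,0,0,6],
    [255,0,0,0.0002,0,0,6],
  ],
)

```text
time_s: 8.62
ee_pos: [0.5119, -0.1375, 0.0978]
ee_rot: [[0.457, 0.89, 0.004], [0.89, -0.457, -0.002], [0.0, 0.005, -1.0]]
ft_force: [-1.2, -1.3, 17.2]
gripper_width: 0.0254
gripper_force: 61.3
```

Emit:
step_arm(
  plan=[
    [255,0,0,0.0002,0,0,6],
    [255,0,0,0.0002,0,0,6],
    [255,0,0,0.0002,0,0,6],
    [255,0,0,0.0002,0,0,6],
  ],
)

```text
time_s: 9.12
ee_pos: [0.5122, -0.1381, 0.0972]
ee_rot: [[0.779, 0.627, 0.005], [0.627, -0.779, -0.003], [0.002, 0.006, -1.0]]
ft_force: [-0.7, -6.2, 17.0]
gripper_width: 0.0256
gripper_force: 61.3
```

Emit:
step_arm(
  plan=[
    [255,-0.0005,0.0006,0.0002,0,0,6],
    [255,0,0,0.0002,0,0,6],
    [255,0,0,0.0002,0,0,6],
    [255,0,0,0.0002,0,0,6],
  ],
)

```text
time_s: 9.62
ee_pos: [0.5122, -0.1391, 0.0966]
ee_rot: [[0.967, 0.256, 0.005], [0.256, -0.967, -0.003], [0.004, 0.005, -1.0]]
ft_force: [-2.9, -5.9, 18.8]
gripper_width: 0.0255
gripper_force: 61.5
```

Emit:
step_arm(
  plan=[
    [255,-0.0006,0.0007,0.0001,0,0,6],
    [255,0,0,0.0002,0,0,6],
    [255,0,0,0.0001,0,0,6],
    [255,0,0,0.0002,0,0,6],
  ],
)

```text
time_s: 10.12
ee_pos: [0.5118, -0.1399, 0.096]
ee_rot: [[0.987, -0.159, 0.005], [-0.159, -0.987, -0.003], [0.005, 0.003, -1.0]]
ft_force: [-2.4, -6.2, 20.7]
gripper_width: 0.0253
gripper_force: 61.5
```

Emit:
step_arm(
  plan=[
    [255,-0.0002,0.0008,0,0,0,6],
    [255,0,0,0.0001,0,0,6],
    [255,0,0,0.0001,0,0,6],
    [255,0,0,0.0001,0,0,6],
  ],
)

```text
time_s: 10.62
ee_pos: [0.5111, -0.1405, 0.0954]
ee_rot: [[0.837, -0.547, 0.004], [-0.547, -0.837, -0.003], [0.005, 0.0, -1.0]]
ft_force: [-3.4, -5.9, 18.3]
gripper_width: 0.0254
gripper_force: 61.3
```

Emit:
step_arm(
  plan=[
    [255,0,0.0008,0.0001,0,0,6],
    [255,0,0,0.0001,0,0,6],
    [255,0,0,0.0001,0,0,6],
    [255,0,0,0.0001,0,0,6],
  ],
)

```text
time_s: 11.12
ee_pos: [0.5103, -0.141, 0.0951]
ee_rot: [[0.542, -0.84, 0.003], [-0.84, -0.542, -0.002], [0.004, -0.001, -1.0]]
ft_force: [-4.7, -4.0, 22.1]
gripper_width: 0.0255
gripper_force: 61.9
```

Emit:
step_arm(
  plan=[
    [255,-0.0003,0.0006,-0.0004,0,0,4],
    [255,0,0,0,0,0,5],
    [255,0,0,0,0,0,4],
    [255,0,0,0,0,0,0],
  ],
)

```text
time_s: 11.62
ee_pos: [0.5096, -0.1409, 0.0951]
ee_rot: [[0.341, -0.94, 0.003], [-0.94, -0.341, -0.002], [0.003, -0.002, -1.0]]
ft_force: [-3.7, -2.6, 15.8]
gripper_width: 0.025
gripper_force: 61.2
```

```bash
python3 -c "
from h import *
o=readout.observe();print(o['ee_pos'],o['ft_force'],o['moment'],o['qpos'])"
```

```text
[ 0.50963159 -0.14089445  0.09511027] [-3.71819    -2.61035517 15.78860494] [-0.69715706  0.64912139  0.02873453] [-3.57342105e-01  4.96293230e-01  1.82109007e+00 -1.19926484e-03
  8.20531005e-01  2.43666924e+00]
```

Emit:
step_arm(
  plan=[
    [255,0,0,-0.003,0,0,0],
    [255,0,0,-0.012,0,0,0],
    [255,0,0,-0.03,0,0,0],
    [255,0,0,-0.035,0,0,0],
    [255,0,0,0,0,0,-10],
  ],
)

```text
time_s: 12.25
ee_pos: [0.5093, -0.1402, 0.1763]
ee_rot: [[0.503, -0.864, 0.004], [-0.864, -0.503, -0.001], [0.003, -0.002, -1.0]]
ft_force: [0.4, -0.7, -1.8]
gripper_width: 0.0253
gripper_force: 59.9
```

Emit:
step_arm(
  plan=[
    [255,0,0,0,0,0,-10.7],
    [255,0,0,0,0,0,-10.7],
    [255,0,0,0,0,0,-10.7],
    [255,0,0,0,0,0,-10.7],
    [255,0,0,0,0,0,-10.7],
  ],
)

```text
time_s: 12.88
ee_pos: [0.5081, -0.1397, 0.1738]
ee_rot: [[0.994, -0.107, -0.001], [-0.107, -0.994, 0.0], [-0.001, -0.0, -1.0]]
ft_force: [0.4, -0.6, -1.2]
gripper_width: 0.0251
gripper_force: 59.9
```

Emit:
step_arm(
  plan=[
    [255,0,0,0,0,0,-10.7],
    [255,0,0,0,0,0,-10.7],
    [255,0,0,0,0,0,-10.7],
    [255,0,0,0,0,0,-10.7],
    [255,0,0,0,0,0,-10.7],
  ],
)

```text
time_s: 13.5
ee_pos: [0.5081, -0.1397, 0.1738]
ee_rot: [[0.677, 0.736, -0.001], [0.736, -0.677, 0.0], [-0.0, -0.001, -1.0]]
ft_force: [-0.0, 0.1, -1.1]
gripper_width: 0.0255
gripper_force: 59.9
```

Emit:
step_arm(
  plan=[
    [255,0,0,0,0,0,-10.7],
    [255,0,0,0,0,0,-10.7],
    [255,0,0,0,0,0,-10.7],
    [255,0,0,0,0,0,-10.7],
    [255,0,0,0,0,0,-10.7],
  ],
)

```text
time_s: 14.12
ee_pos: [0.5081, -0.1397, 0.1738]
ee_rot: [[-0.188, 0.982, -0.001], [0.982, 0.188, 0.0], [0.0, -0.001, -1.0]]
ft_force: [-0.1, 0.4, -1.5]
gripper_width: 0.0254
gripper_force: 59.9
```

Emit:
step_arm(
  plan=[
    [255,0.03,0,0,0,0,0],
    [255,0,0,0,0,0,0],
  ],
)

```text
time_s: 14.38
ee_pos: [0.5023, -0.1091, 0.1737]
ee_rot: [[-0.184, 0.983, -0.001], [0.983, 0.184, 0.0], [0.001, -0.001, -1.0]]
ft_force: [-0.5, 1.4, 0.0]
gripper_width: 0.0255
gripper_force: 59.9
```

```bash
python3 - <<'E'
from h import *
p,d,m=snap("wrist")
np.savez("w4.npz",p=p,d=d,K=m["camera_matrix"],R=m["attitude"],t=m["xyz"]);o=readout.observe();print(o["ee_pos"],o["ee_rot"],o["qpos"],o["ft_force"])
c=p[110:310,150:370];save(cv2.resize(c,None,fx=3,fy=3,interpolation=cv2.INTER_CUBIC),"w4.png")
E
```

```text
[ 0.50275273 -0.10994322  0.17380401] [[-1.83260222e-01  9.83064378e-01 -3.46402355e-04]
 [ 9.83064436e-01  1.83260239e-01  1.82669607e-05]
 [ 8.14393769e-05 -3.37188228e-04 -9.99999940e-01]] [-3.05727328e-01  3.57868352e-01  1.80008575e+00 -1.04289879e-04
  9.83974393e-01 -4.89971401e-01] [-0.7462453  -0.82248387 -1.20875811]
```

View pics/w4.png

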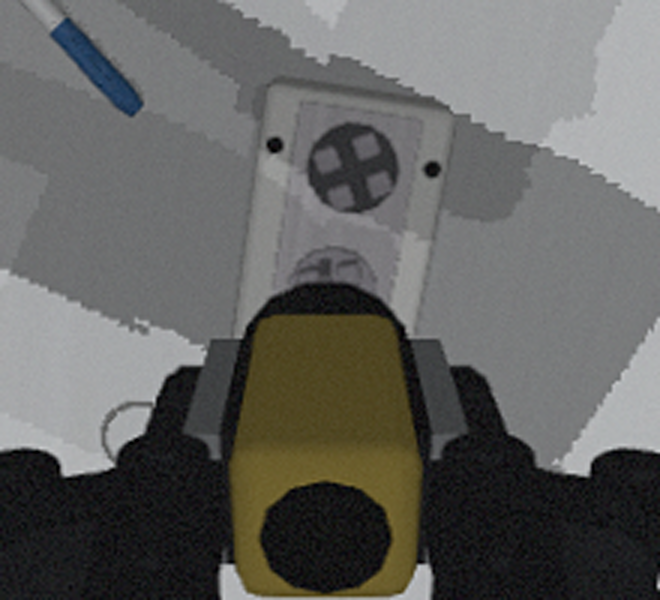

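Emit:
step_arm(
  plan=[
    [255,-0.04,0,0,0,0,0],
    [255,-0.03,0,0,0,0,0],
    [255,0,0,0,0,0,0],
  ],
)

```text
time_s: 14.8
ee_pos: [0.5158, -0.1813, 0.1735]
ee_rot: [[-0.18, 0.984, 0.0], [0.984, 0.18, -0.0], [-0.0, 0.0, -1.0]]
ft_force: [0.3, 0.7, -0.5]
gripper_width: 0.0253
gripper_force: 59.9
```

```bash
python3 - <<'E'
from h import *
p,d,m=snap("wrist");o=readout.observe();print(o["ee_pos"])
np.savez("w5.npz",p=p,d=d,K=m["camera_matrix"],R=m["attitude"],t=m["xyz"])
K=np.array(m["camera_matrix"]);V,U=np.mgrid[0:384,0:512];x=U-K[0,2];y=V-K[1,2];r=np.hypot(x,y)+1e-9;th=r/K[0,0]
c=np.stack([x/r*np.tan(th),y/r*np.tan(th),0*x+1],-1)*d[...,None]
W=c@np.array(m["attitude"]).T+np.array(m["xyz"])
for s in(0,.042,-.042):
    q=np.hypot(W[...,0]-.511-.03*s,W[...,1]+.138-s)<.013
    z=W[...,2][q&(d>0)];print(s,len(z),np.percentile(z,[5,25,50,75,95]).round(4) if len(z) else'')
a=ortho(p,m,(.511,-.138),.043,.07,N=400);b=ortho(p,m,(.511,-.138),.043,.02,N=400);save(np.hstack([a,b]),"o5.png")
E
```

```text
[ 0.51552165 -0.18011567  0.17336555]
0 597 [0.0356 0.0364 0.0371 0.042  0.0432]
0.042 611 [0.0349 0.0361 0.037  0.0419 0.043 ]
-0.042 7901 [0.0418 0.2045 0.2172 0.2582 0.2706]
```

View pics/o5.png

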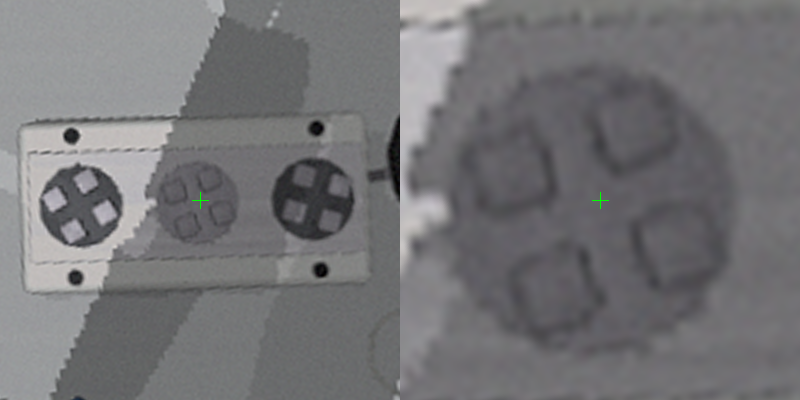

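The picture and the depth agree: the middle disc is level with the two discs already home (37.1 vs 37.0 mm), so the screw is home. Returning the driver.

Emit:
step_arm(
  plan=[
    [255,0.0534,0.0187,0,0,0,0],
    [255,0.0534,0.0187,0,0,0,0],
    [255,0.0534,0.0187,0,0,0,0],
    [255,0.0534,0.0187,0,0,0,0],
    [255,0.0534,0.0187,0,0,0,0],
  ],
)

```text
time_s: 15.48
ee_pos: [0.5586, 0.1028, 0.1737]
ee_rot: [[-0.183, 0.983, -0.0], [0.983, 0.183, 0.0], [0.0, -0.0, -1.0]]
ft_force: [0.9, -0.6, -0.9]
gripper_width: 0.0254
gripper_force: 59.9
```

Emit:
step_arm(
  plan=[
    [255,0.0534,0.0187,0,0,0,-0.5],
    [255,0,0,0,0,0,0],
    [255,0,0,0,0,0,0],
    [255,0,0,0,0,0,0],
  ],
)

```text
time_s: 15.98
ee_pos: [0.5675, 0.1552, 0.1735]
ee_rot: [[-0.19, 0.982, -0.0], [0.982, 0.19, -0.0], [-0.0, -0.0, -1.0]]
ft_force: [0.6, 0.4, -2.0]
gripper_width: 0.0255
gripper_force: 60.0
```

```bash
python3 - <<'E'
from h import *
p,d,m=snap("wrist");o=readout.observe();print(o["ee_pos"],o["ee_rot"],np.array(o["ee_rot"]).T@(np.array([.5672,.1553,o["ee_pos"][2]])-o["ee_pos"]))
c=p[150:340,160:360];save(cv2.resize(c,None,fx=3,fy=3,interpolation=cv2.INTER_CUBIC),"w6.png")
E
```

```text
[0.56756577 0.15519184 0.17347044] [[-1.89395969e-01  9.81900775e-01 -1.88117673e-04]
 [ 9.81900788e-01  1.89395947e-01 -1.30689954e-04]
 [-9.26958421e-05 -2.09465042e-04 -9.99999974e-01]] [ 1.75477209e-04 -3.38666263e-04  5.46727367e-08]
```

View pics/w6.png

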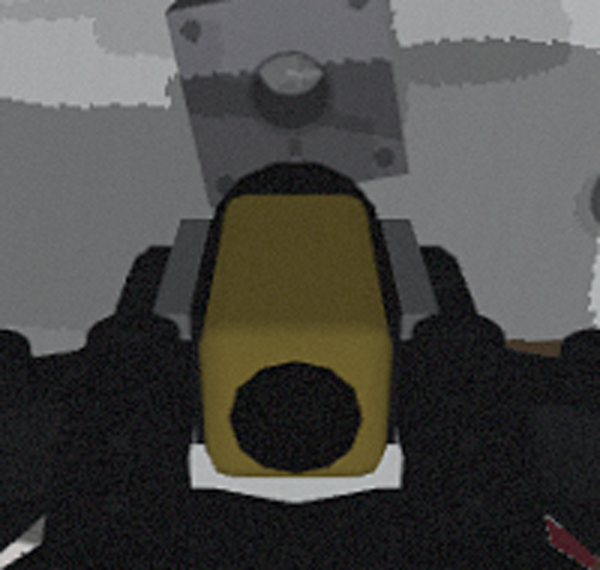

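The holder's hole (centre ≈291,88) is in line, and the driver sits in the hand exactly as before. Lowering it.

Emit:
step_arm(
  plan=[
    [255,0,0,0.04,0,0,0],
    [255,0,0,0.02,0,0,0],
    [255,0,0,0.01,0,0,0],
    [255,0,0,0.005,0,0,0],
  ],
)

```text
time_s: 16.52
ee_pos: [0.5679, 0.1558, 0.0984]
ee_rot: [[-0.19, 0.982, 0.0], [0.982, 0.19, 0.0], [-0.0, 0.0, -1.0]]
ft_force: [-0.2, -0.3, -1.1]
gripper_width: 0.0257
gripper_force: 60.0
```

Emit:
step_arm(
  plan=[
    [255,0,0,0.015,0,0,0],
    [255,0,0,0.012,0,0,0],
    [255,0,0,0.004,0,0,0],
    [255,0,0,0,0,0,0],
  ],
)

```text
time_s: 17.02
ee_pos: [0.5676, 0.1563, 0.0672]
ee_rot: [[-0.191, 0.982, -0.0], [0.982, 0.191, -0.0], [0.0, -0.0, -1.0]]
ft_force: [-1.0, -0.1, -1.4]
gripper_width: 0.0252
gripper_force: 60.0
```

Emit:
step_arm(
  plan=[
    [255,-0.0006,0,0.002,0,0,0],
    [255,0,0,0.0015,0,0,0],
    [255,0,0,0.001,0,0,0],
    [255,0,0,0,0,0,0],
  ],
)

```text
time_s: 17.52
ee_pos: [0.5677, 0.1557, 0.0629]
ee_rot: [[-0.191, 0.982, -0.0], [0.982, 0.191, 0.0], [0.0, -0.0, -1.0]]
ft_force: [0.5, -0.0, -1.2]
gripper_width: 0.0253
gripper_force: 60.0
```

Emit:
step_arm(
  plan=[
    [255,0,0,0.001,0,0,0],
    [255,0,0,0,0,0,0],
  ],
)

```text
time_s: 17.77
ee_pos: [0.5679, 0.1557, 0.0624]
ee_rot: [[-0.191, 0.982, 0.0], [0.982, 0.191, 0.0], [-0.0, 0.0, -1.0]]
ft_force: [-2.2, 0.3, 5.3]
gripper_width: 0.0255
gripper_force: 60.7
```

Emit:
step_arm(
  plan=[
    [150,0,0,0,0,0,0],
    [100,0,0,0,0,0,0],
    [0,0,0,0,0,0,0],
    [0,0,0,0,0,0,0],
    [0,0,0,0,0,0,0],
  ],
)

```text
time_s: 18.4
ee_pos: [0.5678, 0.1557, 0.0619]
ee_rot: [[-0.191, 0.982, -0.0], [0.982, 0.191, 0.0], [0.0, -0.0, -1.0]]
ft_force: [-0.8, -0.6, 0.4]
gripper_width: 0.0854
gripper_force: 0.0
```

Emit:
step_arm(
  plan=[
    [0,0,0,-0.02,0,0,0],
    [0,0,0,-0.04,0,0,0],
    [0,0,0,-0.06,0,0,0],
    [0,0,0,-0.03,0,0,0],
    [0,0,0,0,0,0,0],
  ],
)

```text
time_s: 19.02
ee_pos: [0.5688, 0.1559, 0.2144]
ee_rot: [[-0.191, 0.982, 0.004], [0.982, 0.191, 0.001], [-0.0, 0.005, -1.0]]
ft_force: [0.7, -0.0, -0.2]
gripper_width: 0.0857
gripper_force: 0.0
```

```bash
python3 - <<'E'
from h import *
p,d,m=snap("wrist");o=readout.observe();print(o["ee_pos"],o["gripper_width"])
b=ortho(p,m,(.5665,.1545),.105,.03,N=300);a=ortho(p,m,(.5665,.1545),.046,.05,N=300);save(np.hstack([a,b]),"o7.png")
E
```

```text
[0.56792562 0.15570232 0.21239868] 0.08531430083389
```

View pics/o7.png

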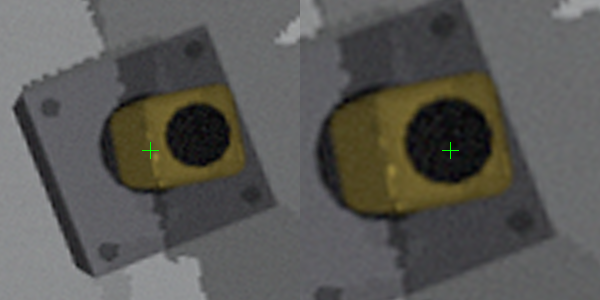

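The driver is upright in its holder as before, and the gripper is clear of it. Handing in.

```bash
python3 -c "
from h import *
print(order.close_job())"
```

```text
the job is handed in; nothing more can be done
None
```

The job is handed in at about 19 s: the middle screw is level with the two screws already home, driven at 13–22 N of push (under the 25 N limit), and the yellow driver is back upright in its holder.

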